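# Load the barrel tumbler and latch its hatch

### The arm

A 6-joint arm with a two-finger parallel gripper is mounted at the origin on the work surface. World frame = base frame: x ahead of the robot, y to its left, z up, the work surface at z = 0. Lengths are in m, angles in rad, forces in N, time in s.
With the tool pointing down it reaches from about 0.275 to 0.75 m from the base axis. Payload 10.2 kg.
Tool frame: the origin (TCP) lies midway between the tips of the shut fingers; the grasp point (between the pads) lies 19 mm behind it; z points along the fingers, y is the line along which they close (so a half turn about z gives the same grasp; the last joint's range is limited). The gripper opens to 88 mm and grips with 3 to 60 N. Pads are 18 mm wide; open, the fingers measure 123 mm over their backs; the gripper's body (75 mm by 187 mm) begins 45 mm behind the grasp point.
Start: joints at [0.983, 0.313, 1.498, -0, 1.331, -0.223], TCP at [0.187, 0.49, 0.216] pointing down, gripper open.
Joint ranges: [-2.94, 2.94], [-0.97, 2.17], [0.19, 2.56], [-1.23, 4.37], [0.02, 3.11], [-2.88, 2.88]. Speed limits (rad/s): [2.39, 2.39, 3.01, 3.14, 3.14, 3.14].

### API

Orientations are given as a 3x3 rotation matrix whose columns are the frame's x, y, z axes.
In Python, from plant import sensors, imaging, order gives the robot as it stands.
- The arm moves only by the tool apply_moves, never from a script. Its argument "series" is a list of rows, each a list of 4 numbers: the shift along the tool's x, y, z in m, then the turn about the tool's z in degrees. In form: [[dx, dy, dz, turn], ...]. A call has 1 to 12 rows; each row shifts and turns the commanded pose from where the row before left it, along the tool's axes as they then stand; what a row does not reach is not made up. A row lasts 1/8 s, in which the tool goes at most 62.5 mm and 10.7 degrees, less where a joint would pass 70% of its speed; a pose out of reach is approached as far as the arm can. A call is refused whole if a number of a shift passes 0.0625 or a number of a turn 10.7, either way. A call with a gripper value outside its range is refused whole. "claw" is the closure, from -1 (fully open) to 1 (shut), set as the call begins (left out, the last holds). The fingers move at their own pace and stop on an object; the grip force is fixed at half the most. Time passes only in rows, so rows that do not move let the fingers close. It gives the time, the measured TCP pose, the force, the opening and the grip force at its end, in the units of the state.
- sensors.sense(): the state, without advancing time (a new reading comes with each control period).
- imaging.capture(name): name is "scene" or "side" or "wrist"; returns the picture (400x640x3 uint8, blue, green, red); there is no depth.
- imaging.camera_model(name): a dict with "intrinsics" (3x3 intrinsics, pixels), "k1" (the pictures are not rectified: a ray, as slopes to the right and down, at radius r is drawn at 1 + k1 r^2 times it, then the intrinsics apply), "position" and "attitude" of the camera in the world; the wrist camera has in their place "hand_eye" (4x4, takes a point from camera to tool coordinates, whose origin is the TCP and whose axes are the flange's). Camera axes: x right, y down, z forward; pixel columns grow to the right and rows downward; lengths in m; the calibration is good to about 2 mm. A picture is of the moment at which its call begins: read the wrist's pose just before it. camera_model takes no time and is no camera call.
- order.hand_in(): hands the job in; it is judged then, once.
The state is a dict: "clock": time; "qpos": joint angles; "joint_vel": joint speeds; "effort": joint torques, N m; "eef_pos": TCP position; "eef_rot": TCP orientation; "contact_force": force on the tool from outside, world axes, zero at the start; "torque": the same for the moment, N m; "gripper_width": finger opening in m; "grasp_force": force on a finger pad.
Only numpy, scipy, OpenCV 4.12 (cv2) and the standard library are available. Lean on these libraries where they do the work, as an engineer would, in place of code of your own. Each camera call takes 0.05 s, during which the arm holds its last target. There are 200 camera calls.

### The job

Load the taller of the two silver casting trees into the barrel tumbler: lower it upright well down into the drum through the open hatch without touching the hatch's steel rim, and only then let go. Close the lid, hook the latch's wire loop over the keeper on the lid, and press the lever over until it snaps down flat. Leave the shorter tree and everything else on the bench where it is.

Things in the scene. Friction and masses are not known exactly. Their poses are not given: they have to be found in the camera images.
- tall_tree: the taller of two silver casting trees, 130 mm high, 0.3 kg, standing left or right of the tumbler on a round foot 46 mm across. Round stem 10 mm thick, cast rings branching out to 56 mm diameter from 20 to 92 mm above the foot; bare from 95 mm to the top, where it is to be gripped. Origin: centre of the foot's underside; z up along the stem
- short_tree: the shorter casting tree, 88 mm high, same build, standing on the tumbler's other side; stays where it stands. Origin: centre of its foot's underside; z up along the stem
- tumbler: fixed bench barrel tumbler: grey six-sided drum along its own x, 286 mm long (x -206 to 80 mm), 170 mm across flats, top flat 182 mm above the bench; frame 230 mm wide, end plates 128 mm high at x = -226 and 100 mm; blue motor up to 144 mm high, x 111 to 240 mm. Origin: on the bench under the middle of the hatch; z up, x from the latch towards hatch, hinge and motor
- neck: the hatch's rim: a rectangular steel neck standing 22 mm proud of the drum's top flat around the port, walls 6 mm thick. Same frame as the tumbler
- port (a point): centre of the port's mouth at rim height, 204 mm above the bench. The opening is 116 mm along the tumbler's x and 84 mm along its y; the drum's floor is 186 mm below the rim. Axes as the tumbler's
- drum_floor (a point): point of the drum's inner floor straight below the port, 18 mm above the bench. Inside, the drum is 182 mm wide at half height, 91 mm at floor and ceiling; the ceiling is 158 mm above the floor. Axes as the tumbler's
- lid (a joint): angle of the aluminium hatch lid, rad: 0 closed on the neck, 1.6 to 1.9 at the start (standing open, free edge up). Stiff hinge: stays where it is left, takes about 2 N at the free edge to swing. Plate 8 mm thick, 104 mm wide, reaching 142 mm from the hinge axis, outer face 6 mm outside the axis
- lid_hinge (a point): middle of the lid's hinge axis (along the tumbler's y): at x = 72 mm of the tumbler, 209 mm above the bench. Axes turn with the lid and are the tumbler's when it is closed. On the lid's outer face, 46 mm from this axis, is a bow handle: a 10 mm bar 78 mm wide, rising 31 mm
- keeper (a point): where the loop's bar (its centre line) sits on the keeper: 128 mm from the lid's hinge axis, 11 mm outside its outer face; lid closed: x = -56 mm of the tumbler, 226 mm above the bench. Keeper: steel hook 24 mm wide; a shelf 8 mm high runs from here 28 mm towards the hinge; a post 22 mm high stands 3 mm to the latch side, its lip 2 mm over here. Axes as lid_hinge
- latch_lever (a joint): angle of the over-centre latch's lever, rad: 0 closed, flat on the drum, pointing away from the hatch; grows as it is raised and swung over towards the hatch, to 2.3; starts 0.65 to 1.05. Slight friction, stays where left. With the loop hooked it meets spring tension below 0.7, takes about 4 N at its end to pass the toggle point (near 0.12), then snaps to 0 and stays
- lever_pivot (a point): middle of the lever's pivot axis (along the tumbler's y), at x = -116 mm of the tumbler, 198 mm above the bench. Axes turn with the lever; lever closed, they are the tumbler's
- lever_tip (a point): end of the lever: 86 mm from the pivot along the lever, 12.5 mm outside it. The lever is a steel strip 26 mm wide; its pressing face is 10.5 mm outside the pivot (above it when closed, turned towards the hatch when raised)
- loop_pivot (a joint): angle of the wire loop against the lever, rad: 0 when hooked and closed; grows as the loop is lifted off the lid and folded back to the lever, up to 2.33, where it leans on the face and end of the lever (so at the start). The loop swings freely and falls by its weight
- loop_hinge (a point): middle of the loop's hinge on the lever, 18 mm from the lever's pivot: lever closed, 15 mm behind it (away from the hatch) and 9.5 mm below. Raising the lever brings it up and towards the hatch, which gives the loop slack; pulling on the loop drags the lever along
- loop_bar (a point): middle of the loop's end bar, about 81 mm from the loop's hinge when slack. 6 mm steel wire, two arms and the bar, 42 mm wide outside, 30 mm inside; the lever passes between the arms. Can be pinched across its width at the bar. The bar is to lie on the keeper's shelf, on the hinge side of its post
- loop: the wire loop of the latch; origin at its hinge on the lever
- ring_mandrel: ring mandrel: tapered steel bar on a turned wooden handle, 290 mm long, 28 mm high, lying in front of the tumbler. To be left alone
- graver_a: graver: steel blade in a mushroom-shaped wooden handle, 125 mm long, lying. To be left alone
- graver_b: graver like the other, 110 mm long, lying. To be left alone
- flat_file: flat file with a wooden handle, 255 mm long, lying. To be left alone
- cup: orange take-away cup with a white lid, 82 mm wide, 103 mm high, upright. To be left alone
- calliper: steel slide calliper, 210 mm long, lying flat. To be left alone
- mallet: small wooden mallet, 230 mm long, lying. To be left alone
- polish_tin: round steel tin of polish, 64 mm wide, 45 mm high, upright. To be left alone
Things that resemble listed ones, but are neither listed nor needed, are in the scene too. Leave any red look-alike of the tall_tree alone. Leave any orange look-alike of the short_tree alone.

How it is judged:
By the outcome, as a careful person would: the job done as asked, in the order asked, and still so for the second after the job is handed in, with the robot touching nothing.
It also fails if it takes over 72 s, if anything falls off the work surface, if the arm or the gripper's body presses on something with over 40 N, if the wrist force passes 120 N, or if a joint passes its speed limit or range.

## Working session

There is one attempt and no reset: what is moved stays moved. The work goes in short steps, Python scripts to look and compute and a tool call to move; the robot and the scene stay as the last step left them, time stands still between calls to the robot, and variables do not carry over. Pictures are saved under pics/ and viewed, at most 10 in all, crops included, and the job is handed in when it is done.

Besides the shell and the picture viewer there is one more tool, called after ">>>" as a command line: name --pt "numbers of a row" for each row, then --argument value for the rest. apply_moves: Moves the arm, as the interface text tells. Its arguments: {"type":"object","properties":{"series":{"type":"array"},"claw":{"type":"number"}},"required":["series"]}

```bash
mkdir -p pics; ls
cat > h.py <<'E'
import numpy as np, cv2
from plant import sensors, imaging, order
def cam(n):
    m=imaging.camera_model(n); K=np.array(m["intrinsics"]);k1=m["k1"]
    if "hand_eye" in m:
        s=sensors.sense();T=np.eye(4);T[:3,:3]=s["eef_rot"];T[:3,3]=s["eef_pos"];T=T@np.array(m["hand_eye"]);R,p=T[:3,:3],T[:3,3]
    else: R,p=np.array(m["attitude"]),np.array(m["position"])
    return K,k1,R,p
def ray(c,u,v):
    K,k1,R,p=c
    d=cv2.undistortPoints(np.array([[[u,v]]],float),K,np.array([k1,0,0,0.]))[0,0]
    return p,R@np.array([d[0],d[1],1])
def onz(c,u,v,z):
    p,d=ray(c,u,v); return p+d*(z-p[2])/d[2]
def two(c1,a,c2,b):
    p,d=ray(c1,*a);q,e=ray(c2,*b)
    t=np.linalg.lstsq(np.c_[d,-e],q-p,rcond=None)[0]
    x,y=p+d*t[0],q+e*t[1]; return (x+y)/2,np.linalg.norm(x-y)
def proj(c,P):
    K,k1,R,p=c
    return cv2.projectPoints(np.array(P,float).reshape(-1,1,3),cv2.Rodrigues(R.T)[0],-R.T@p,K,np.array([k1,0,0,0.]))[0].reshape(-1,2)
E
python3 - <<'E'
from h import *
for n in("scene","side","wrist"):
    im=imaging.capture(n);cv2.imwrite(f"pics/{n}0.png",im);c=cam(n);print(n,c[0][0,0],c[3].round(3),c[2].round(2).tolist())
a=cv2.imread("pics/scene0.png");cv2.imwrite("pics/s0b.png",cv2.resize(a,(800,500)))
s=sensors.sense();print(s["eef_rot"],imaging.camera_model("wrist")["hand_eye"])
E
```

```text
pics
scene 374.1375124688012 [1.345 0.672 0.973] [[-0.61, 0.47, -0.64], [0.79, 0.37, -0.48], [0.01, -0.8, -0.6]]
side 407.53423738149115 [ 0.251 -0.893  0.924] [[0.97, -0.15, 0.17], [-0.23, -0.62, 0.75], [-0.01, -0.77, -0.64]]
wrist 315.5481652347109 [0.114 0.518 0.384] [[0.36, 0.89, 0.28], [0.93, -0.34, -0.11], [-0.0, 0.3, -0.95]]
[[-9.34198763e-01  3.56752621e-01 -4.88288301e-04]
 [ 3.56752921e-01  9.34198402e-01 -8.36280130e-04]
 [ 1.57813022e-04 -9.55450140e-04 -9.99999531e-01]] [[-1.36084336e-04 -9.52940496e-01 -3.03157373e-01  7.82542891e-02]
 [ 9.99999965e-01 -1.98015496e-04  1.73548982e-04  5.25505566e-05]
 [-2.25411711e-04 -3.03157339e-01  9.52940490e-01 -1.69035491e-01]
 [ 0.00000000e+00  0.00000000e+00  0.00000000e+00  1.00000000e+00]]
```

View pics/s0b.png

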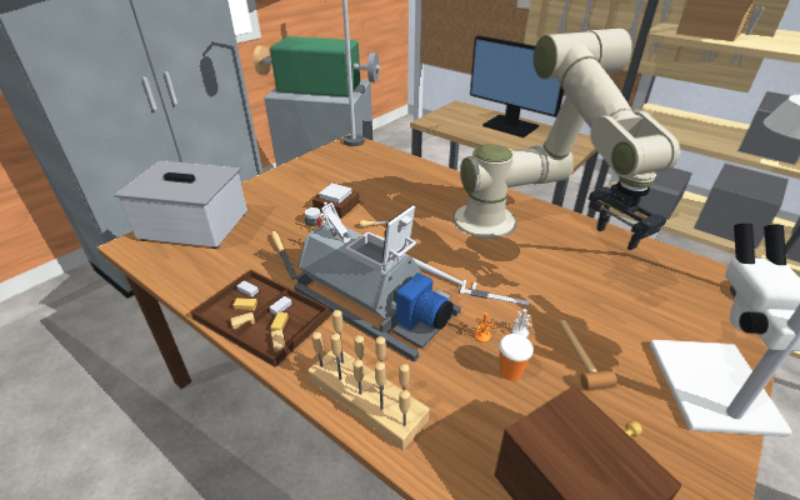

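View pics/side0.png

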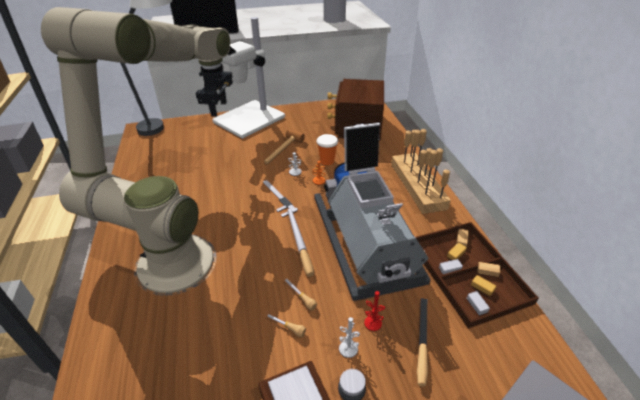

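Candidates for tall_tree:
- silver, right of the tumbler: side (348,340)
- silver, near the cup: side (295,162), scene (521,322 in the 800 px picture)
- red look-alike: side (374,310)
- orange look-alike: side (319,172)

The silver tree at side (348,340) looks like the tall one; I'll check it by its height in a close crop.

Run:
```python
import cv2
a=cv2.imread("pics/side0.png")[110:365,270:470];cv2.imwrite("pics/c1.png",cv2.resize(a,None,fx=2.35,fy=2.35,interpolation=cv2.INTER_CUBIC))
a=cv2.imread("pics/scene0.png")[150:300,220:440];cv2.imwrite("pics/c2.png",cv2.resize(a,None,fx=3.6,fy=3.6,interpolation=cv2.INTER_CUBIC))
```

```text
(no output)
```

View pics/c1.png

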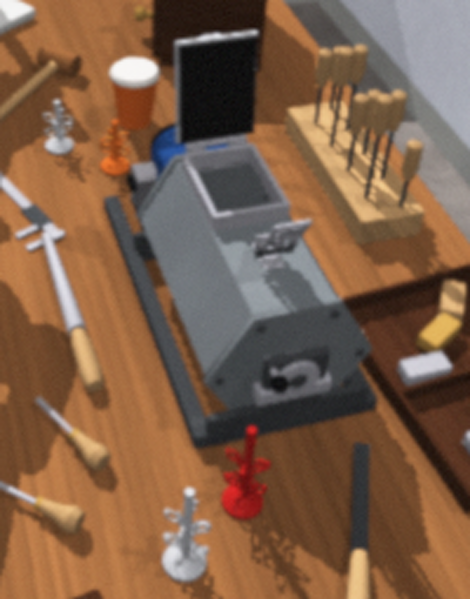

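View pics/c2.png

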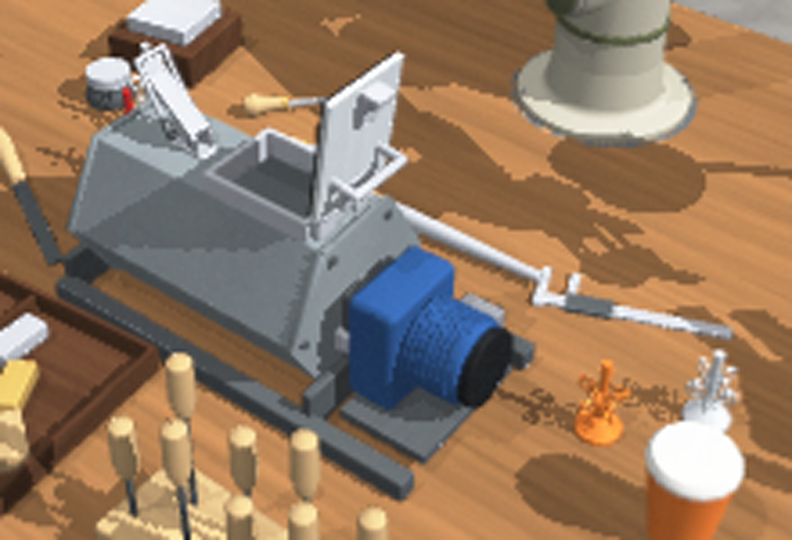

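The crops show the tall silver candidate with its foot at crop (185,567) and top at (189,491), and the red one beside it. The small silver and orange trees are near the cup. The neck rim corners in the side crop are (185,153), (250,144), (290,207) and (215,220); the lid is open and the lever is raised.

Run:
```python
from h import *
S=cam("side");C=cam("scene")
s=lambda u,v:(u/2.35+270-.3,v/2.35+110-.3)
c=lambda u,v:(u/3.6+220-.4,v/3.6+150-.4)
for nm,f,t in(("R",(185,562),(189,490)),("L",(60,146),(59,100))):
    b=onz(S,*s(*f),.005)
    p,d=ray(S,*s(*t)); # height at same horizontal distance
    k=np.dot(b[:2]-p[:2],d[:2])/np.dot(d[:2],d[:2]);print(nm,b.round(3),(p+k*d).round(3))
R=[onz(S,*s(*q),.204) for q in((185,153),(250,144),(290,207),(215,220))]
for r in R:print(r.round(3))
print("scene",[onz(C,*c(*q),.204).round(3) for q in((205,172),(265,132),(315,215))])
print("two",two(S,s(290,207),C,c(205,172)),two(S,s(215,220),C,c(265,132)))
```

```text
R [ 0.43  -0.395  0.005] [ 0.429 -0.394  0.137]
L [0.435 0.363 0.005] [0.438 0.362 0.094]
[0.546 0.039 0.204]
[0.633 0.038 0.204]
[ 0.637 -0.093  0.204]
[ 0.544 -0.095  0.204]
scene [array([ 0.638, -0.084,  0.204]), array([ 0.554, -0.084,  0.204]), array([0.623, 0.039, 0.204])]
two (array([ 0.63742672, -0.08782379,  0.20105117]), np.float64(0.004353044340819053)) (array([ 0.54700999, -0.08916601,  0.19836908]), np.float64(0.0014273966871268262))
```

Measured heights are 0.132 m (right) and 0.089 m (left), so the tall tree is the right one at about (0.430,-0.395). The hatch is near (0.591,-0.026), with the tumbler's x roughly along world +y.

>>> apply_moves --pt "0 0 -0.01 9.9" --pt "0 0 -0.01 9.9" --pt "0 0 -0.01 9.9" --pt "0 0 -0.01 9.9" --pt "0 0 -0.01 9.9" --pt "0 0 -0.01 9.9" --pt "0 0 -0.01 9.7" --pt "-0.06 0.017 0 0" --pt "-0.06 0.017 0 0" --pt "-0.06 0.017 0 0" --pt "-0.06 0.017 0 0" --pt "-0.06 0.017 0 0" --claw 0.0

```text
clock: 1.65
eef_pos: [0.2722, 0.1887, 0.2858]
eef_rot: [[-0.001, 1.0, 0.0], [1.0, 0.001, 0.0], [0.0, 0.0, -1.0]]
contact_force: [1.8, -0.1, -0.3]
gripper_width: 0.0442
grasp_force: 0.0
```

>>> apply_moves --pt "-0.06 0.017 0 0" --pt "-0.06 0.017 0 0" --pt "-0.06 0.017 0 0" --pt "-0.06 0.017 0 0" --pt "-0.06 0.017 0 0" --pt "-0.06 0.017 0 0" --pt "-0.06 0.017 0 0" --pt "-0.06 0.017 0 0" --pt "-0.05 0.017 0 0" --pt "-0.04 0.01 0 0" --pt "0 0 0 0"

```text
clock: 3.02
eef_pos: [0.4351, -0.3814, 0.2841]
eef_rot: [[0.002, 1.0, -0.002], [1.0, -0.002, 0.002], [0.002, -0.002, -1.0]]
contact_force: [-0.3, 0.6, -0.7]
gripper_width: 0.0442
grasp_force: 0.0
```

Run:
```python
from h import *
c=cam("wrist");im=imaging.capture("wrist")
P=proj(c,[[.43,-.395,0],[.43,-.395,.13]]);print(P.round(0).tolist())
cv2.imwrite("pics/w1.png",im)
```

```text
[[316.0, 169.0], [315.0, 194.0]]
```

View pics/w1.png

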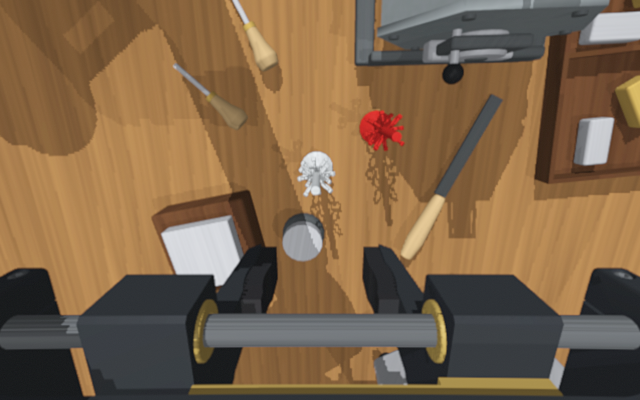

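The picture shows the tall tree's foot at about (316,165) and its top at (316,190). The red one is at (381,129), the tin at (303,237) behind the tree.

Run:
```python
from h import *
c=cam("wrist");im=cv2.imread("pics/w1.png")
print(onz(c,316,190,.13).round(4),onz(c,316,164,.004).round(4),onz(c,303,237,.045).round(3))
h=cv2.cvtColor(im,cv2.COLOR_BGR2HSV);m=((h[...,1]<40)&(h[...,2]>120)).astype(np.uint8);m[:,:285]=0;m[:,350:]=0;m[:140]=0;m[206:]=0
for v in range(146,204,4):
    x=np.where(m[v])[0]; print(v,x.min() if len(x) else 0,x.max() if len(x) else 0)
```

```text
[ 0.4316 -0.3898  0.13  ] [ 0.4301 -0.3853  0.004 ] [ 0.412 -0.481  0.045]
146 0 0
150 0 0
154 307 325
158 303 329
162 301 331
166 301 332
170 299 332
174 303 334
178 298 328
182 307 330
186 306 329
190 306 332
194 304 319
198 0 0
202 0 0
```

>>> apply_moves --pt "-0.009 -0.004 0.03 0" --pt "0 0 0.04 0" --pt "0 0 0.04 0" --pt "0 0 0.04 0" --pt "0 0 0.03 0" --pt "0 0 0 0" --pt "0 0 0 0"

```text
clock: 3.95
eef_pos: [0.4318, -0.3886, 0.1076]
eef_rot: [[-0.001, 1.0, 0.001], [1.0, 0.001, -0.002], [-0.002, 0.001, -1.0]]
contact_force: [-0.2, -0.4, 0.3]
gripper_width: 0.0442
grasp_force: 0.0
```

>>> apply_moves --pt "0 0 0 0" --pt "0 0 0 0" --pt "0 0 0 0" --pt "0 0 0 0" --pt "0 0 0 0" --claw 1

```text
clock: 4.58
eef_pos: [0.4321, -0.39, 0.1083]
eef_rot: [[0.0, 1.0, 0.003], [1.0, -0.0, -0.005], [-0.005, 0.003, -1.0]]
contact_force: [-1.8, 0.4, 12.2]
gripper_width: 0.0005
grasp_force: 6.4
```

Run:
```python
from h import *
im=imaging.capture("wrist");a=im[150:400,180:460]
b=imaging.capture("side")[230:390,270:470]
o=np.zeros((560,800,3),np.uint8);A=cv2.resize(a,(448,400));o[:400,:448]=A;B=cv2.resize(b,(350,280));o[:280,450:]=B
s=imaging.capture("scene");np.save("sc.npy",s)
p=proj(cam("scene"),[[.43,-.39,.1]])[0].astype(int);print(p)
d=s[max(0,p[1]-40):p[1]+40,max(0,p[0]-50):p[0]+50];o[280:560,450:]=cv2.resize(d,(350,280));cv2.imwrite("pics/g1.png",o)
print(sensors.sense()["contact_force"],sensors.sense()["gripper_width"])
```

```text
[260 167]
[-1.53639605 -0.71026505 14.5649676 ] 0.0003569868148723826
```

View pics/g1.png

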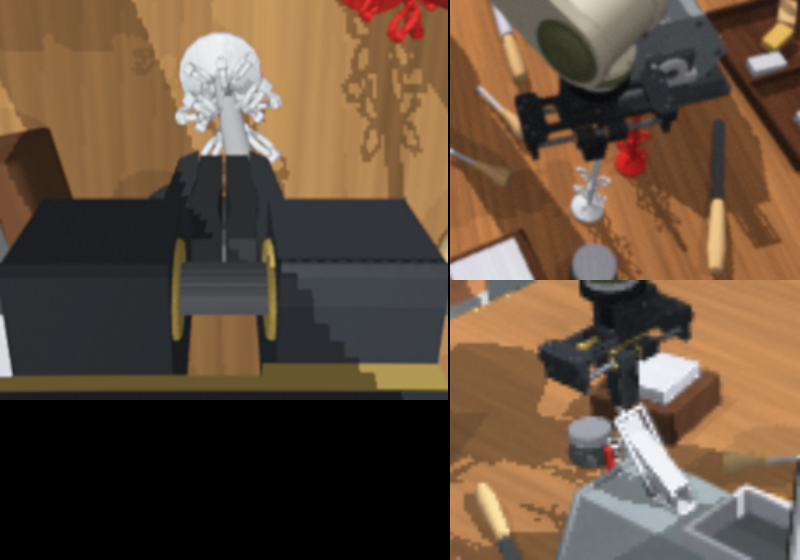

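The picture shows the fingers shut with the stem beside them, going under their tips at about (330,247) and leaning; the foot is at (317,194). So the grip missed. I'll work out where the stem stands relative to the tips.

Run:
```python
from h import *
c=cam("wrist");s=sensors.sense();t=np.array(s["eef_pos"]);print(t.round(4))
print("tip",proj(c,[t]).round(0),"foot",onz(c,317.5,194,.004).round(4))
x,y=.431,-.39
print(proj(c,[[x,y,z] for z in(0,.05,.095,.108,.13)]).round(0).tolist())
S=cam("side")
f=(270+588-450)if 0 else None
sp=lambda u,v:(270+(u-450)/1.75-.3,230+v/1.75-.3)
b=onz(S,*sp(588,208),.004);print("side foot",b.round(4))
print(sp(588,208),sp(598,160),proj(S,[[b[0],b[1],z] for z in(0,.095,.108,.13)]).round(0).tolist())
```

```text
[ 0.432  -0.3899  0.1083]
tip [[319. 243.]] foot [ 0.4309 -0.3904  0.004 ]
[[318.0, 192.0], [317.0, 210.0], [317.0, 234.0], [317.0, 243.0], [317.0, 261.0]]
side foot [ 0.4311 -0.3936  0.004 ]
(348.5571428571429, 348.5571428571429) (354.27142857142854, 321.12857142857143) [[348.0, 349.0], [350.0, 328.0], [350.0, 325.0], [351.0, 319.0]]
```

>>> apply_moves --pt "0 0 -0.01 0" --pt "0 0 -0.01 0" --pt "0 0 -0.02 0" --pt "0 0 -0.02 0" --pt "0 0 0 0" --pt "0 0 0 0"

```text
clock: 5.48
eef_pos: [0.4311, -0.3883, 0.165]
eef_rot: [[0.0, 1.0, -0.001], [1.0, -0.0, 0.001], [0.001, -0.001, -1.0]]
contact_force: [-0.4, -0.5, 0.0]
gripper_width: 0.0004
grasp_force: 0.0
```

Run:
```python
from h import *
c=cam("wrist");im=imaging.capture("wrist");a=im[120:320,220:420]
b=imaging.capture("side")[240:380,290:430]
o=np.zeros((500,800,3),np.uint8);o[:400,:400]=cv2.resize(a,(400,400));o[:392,404:796]=cv2.resize(b,(392,392),interpolation=cv2.INTER_CUBIC);cv2.imwrite("pics/g2.png",o)
t=sensors.sense()["eef_pos"];print(t,proj(c,[t]),proj(c,[[.431,-.391,0],[.431,-.391,.13]]),proj(cam("side"),[[.431,-.391,0],[.431,-.391,.13]]))
```

```text
[ 0.43104196 -0.38822834  0.16485208] [[318.78409411 243.0637517 ]] [[319.20926728 181.14971272]
 [318.88009714 225.44526034]] [[348.1499847  348.48528387]
 [350.40086597 318.45444595]]
```

View pics/g2.png

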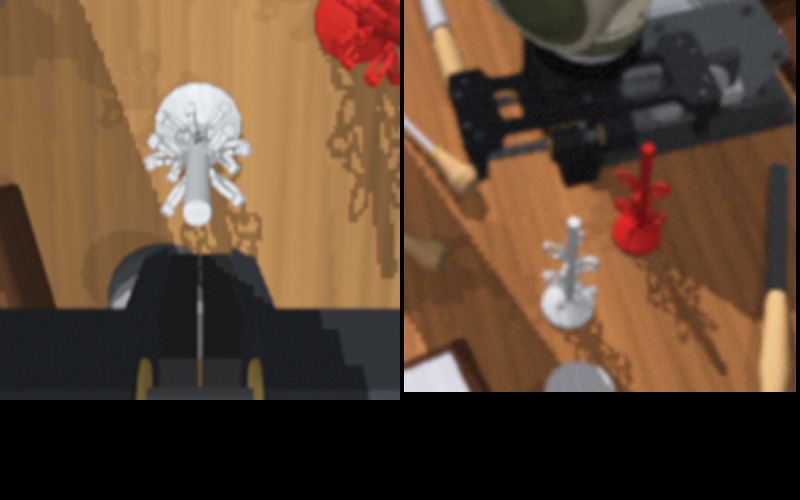

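The tree has righted itself and stands upright, with its top at wrist (318.5,226), where expected. The fingertip edge, at wrist row 246 and side about (354,306), looks higher than the reported TCP should project. I'll check that with numbers.

Run:
```python
from h import *
im=imaging.capture("side");g=cv2.cvtColor(im,cv2.COLOR_BGR2GRAY)
print(g[294:322,340:366:2])
S=cam("side");t=np.array(sensors.sense()["eef_pos"])
for dz in(0,.01,.02,.03):print(dz,proj(S,[t+[0,-.009,dz],t+[0,.009,dz],t+[.015,-.009,dz]]).round(1).tolist())
W=cam("wrist");w=cv2.cvtColor(imaging.capture("wrist"),cv2.COLOR_BGR2GRAY);print(w[228:262:2,300:342:4])
for dz in(0,.01,.02,.03):print(dz,proj(W,[t+[-.01,.009,dz],t+[.01,.009,dz],t+[0,-.009,dz]]).round(1).tolist())
```

```text
[[ 99  68  24  21  24  21  20  21  19  20  18  25  28]
 [119  71  24  18  20  23  16  20  19  19  21  31  32]
 [125  82  23  21  21  21  21  18  17  16  23  34  36]
 [128  96  38  21  20  20  20  15  17  23  24  35  37]
 [127 118  74  23  19  19  16  13  18  17  30  39  46]
 [130 130  98  29  21  19  18  19  18  21  37  50  60]
 [129 129 110  35  22  19  19  17  16  23  45  65  69]
 [131 130 119  41  18  16  19  20  13  19  56  69  71]
 [131 129 127  53  22  21  19  14  17  25  59  71  75]
 [132 128 133  73  20  17  12  16  21  32  59  70  73]
 [130 131 135  86  25  18  19  26  29  43  65  71  72]
 [133 131 138 107  33  33  45  59  55  59  68  69  72]
 [130 129 135 124  62  68  95 103  87  73  66  69  74]
 [131 131 135 134 108 112 122 126 105  83  75  76  75]
 [128 131 131 138 131 132 134 127 121 105  99  95  76]
 [128 131 128 139 135 135 135 126 130 122 108 107  80]
 [128 134 129 138 138 133 136 129 127 123 114 110  82]
 [127 129 130 137 138 132 135 131 128 128 118 109  91]
 [128 131 132 137 139 134 134 131 131 124 119 108  95]
 [127 131 130 137 141 133 133 129 126 123 114 113 100]

[... 966 characters left out ...]
121 108 142 121]
 [ 56  56 115  95 148 110 133 121 108 134 115]
 [ 48  42  67  77 113 121 118 111 109  79 143]
 [ 33  41  47  63  92 101 114  88  87  57  78]
 [ 29  36  26  26  25  52  29  44  45  54  50]
 [ 29  35  26  25  27  49  25  42  44  52  53]
 [ 29  26  27  26  25  52  25  42  45  49  52]
 [ 30  28  24  25  24  43  24  28  43  48  54]
 [ 31  27  24  27  27  54  26  25  34  44  53]
 [ 30  25  27  24  26  56  26  28  25  36  53]
 [ 29  26  26  25  28  48  25  25  25  28  42]]
0 [[301.5, 229.0], [336.1, 229.0], [318.8, 257.1]]
0.01 [[300.5, 235.9], [337.0, 235.9], [318.8, 265.4]]
0.02 [[299.3, 243.7], [338.1, 243.7], [318.7, 274.6]]
0.03 [[298.1, 252.5], [339.2, 252.5], [318.7, 284.9]]
```

Both views put the real fingertips about 22 mm above the reported TCP, so the fingers are effectively short and had closed on the stem's top. I'll open and go lower.

>>> apply_moves --pt "-0.004 0 0 0" --pt "0 0 0 0" --pt "0 0 0 0" --pt "0 0 0.02 0" --pt "0 0 0.02 0" --pt "0 0 0.02 0" --pt "0 0 0.019 0" --pt "0 0 0 0" --pt "0 0 0 0" --claw 0.0

```text
clock: 6.8
eef_pos: [0.4316, -0.3929, 0.0877]
eef_rot: [[-0.0, 1.0, 0.001], [1.0, 0.0, -0.001], [-0.001, 0.001, -1.0]]
contact_force: [0.1, 0.1, 0.9]
gripper_width: 0.0442
grasp_force: 0.0
```

>>> apply_moves --pt "0 0 0 0" --pt "0 0 0 0" --pt "0 0 0 0" --pt "0 0 0 0" --claw 1

```text
clock: 7.3
eef_pos: [0.4312, -0.3926, 0.087]
eef_rot: [[0.0, 1.0, -0.0], [1.0, -0.0, -0.0], [-0.0, -0.0, -1.0]]
contact_force: [-0.3, 0.6, 0.6]
gripper_width: 0.0088
grasp_force: 30.0
```

>>> apply_moves --pt "0 0 -0.03 0" --pt "0 0 -0.05 0" --pt "0 0 -0.06 0" --pt "0 0 -0.06 0" --pt "0.01 0 -0.05 0" --pt "0.05 0 -0.01 0" --pt "0.055 0 0 0" --pt "0.055 0 0 0" --pt "0.055 0 0 0" --pt "0.055 0 0 0" --pt "0.045 0 0 0" --pt "0.026 0 0 0"

```text
clock: 8.8
eef_pos: [0.4308, -0.0395, 0.3467]
eef_rot: [[-0.002, 1.0, -0.0], [1.0, 0.002, 0.0], [0.0, -0.0, -1.0]]
contact_force: [0.5, -1.0, -1.9]
gripper_width: 0.0091
grasp_force: 30.0
```

>>> apply_moves --pt "0 0.03 0 0" --pt "0 0.04 0 0" --pt "0 0.04 0 0" --pt "0 0.03 0 0" --pt "0 0.02 0 0" --pt "0 0 0 0" --pt "0 0 0 0"

```text
clock: 9.68
eef_pos: [0.5907, -0.0415, 0.3468]
eef_rot: [[0.0, 1.0, -0.001], [1.0, -0.0, 0.0], [0.0, -0.001, -1.0]]
contact_force: [0.2, -0.3, -3.1]
gripper_width: 0.0089
grasp_force: 30.0
```

Run:
```python
from h import *
s=sensors.sense();print(s["eef_pos"],s["clock"]);W=cam("wrist")
w=imaging.capture("wrist")
a=imaging.capture("side");b=imaging.capture("scene")
for n,i in(("w3",w),("a3",a),("b3",b)):cv2.imwrite(f"pics/raw_{n}.png",i)
np.savez("w3.npz",R=W[2],p=W[3])
o=np.zeros((600,800,3),np.uint8);o[:350,:560]=cv2.resize(w,(560,350))
o[350:,:375]=cv2.resize(a[110:260,320:545],(375,250),interpolation=cv2.INTER_CUBIC)
o[350:,378:]=cv2.resize(b[150:275,220:431],(422,250),interpolation=cv2.INTER_CUBIC)
cv2.imwrite("pics/h1.png",o)
```

```text
[ 0.59065296 -0.04150024  0.34677357] 9.675
```

View pics/h1.png

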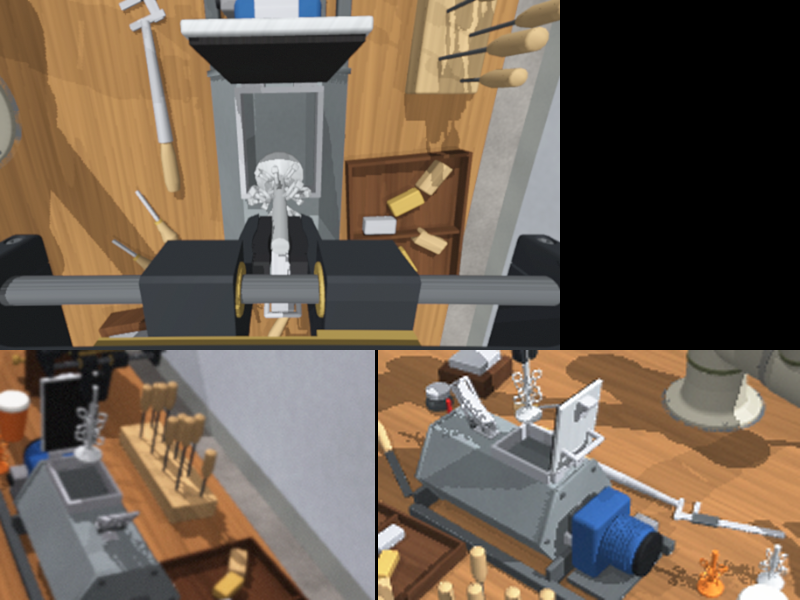

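The wrist view shows the tree hanging upright. The rim's side walls are at picture columns 237 and 323, the open lid's top edge spans (182,24) to (372,20), and the loop's end is near (282,315).

Run:
```python
from h import *
z=np.load("w3.npz");c=cam("wrist");c=(c[0],c[1],z["R"],z["p"]);k=.875
w=cv2.imread("pics/raw_w3.png");g=cv2.cvtColor(w,cv2.COLOR_BGR2GRAY)
for v in(115,140,165,200):
    r=g[v].astype(int);print(v,r[262:286:1].tolist(),r[354:380].tolist())
for q in((236,90),(324,90),(237,185),(323,185),(280,84)): print(q,onz(c,q[0]/k,q[1]/k,.204).round(4))
for q in((182,27),(372,22)): print("lid",[onz(c,q[0]/k,q[1]/k,h).round(4).tolist() for h in(.34,.35)])
# lid angle from side/scene two views: robot-side & far top corners
S=cam("side");C=cam("scene")
sp=lambda u,v:(320+u*.6-.2,110+(v-350)*.6-.2);bp=lambda u,v:(220+(u-378)*.5-.2,150+(v-350)*.5-.2)
print(two(S,sp(82,373),C,bp(556,412)),two(S,sp(41,382),C,bp(602,382)))
print("foot",onz(c,281/k,172/k,.26))
```

```text
115 [138, 137, 138, 137, 137, 143, 170, 189, 160, 144, 146, 148, 141, 104, 89, 92, 93, 94, 93, 94, 95, 94, 93, 93] [101, 101, 102, 102, 101, 97, 97, 104, 116, 145, 159, 161, 161, 162, 159, 142, 118, 108, 109, 110, 109, 110, 111, 112, 111, 110]
140 [134, 136, 136, 136, 135, 135, 133, 147, 184, 200, 201, 201, 200, 186, 137, 95, 90, 91, 91, 91, 91, 91, 91, 92] [101, 100, 100, 100, 99, 94, 104, 109, 128, 156, 162, 161, 162, 160, 145, 110, 91, 91, 91, 94, 104, 109, 108, 109, 110, 109]
165 [135, 133, 134, 134, 133, 134, 133, 132, 130, 153, 196, 203, 201, 201, 204, 196, 134, 88, 90, 84, 79, 78, 79, 79] [101, 99, 100, 100, 97, 98, 104, 121, 154, 163, 162, 161, 163, 157, 120, 91, 90, 91, 92, 91, 92, 91, 91, 90, 94, 106]
200 [137, 137, 135, 134, 135, 135, 135, 135, 135, 134, 130, 150, 198, 215, 216, 216, 218, 212, 150, 98, 97, 91, 83, 79] [98, 100, 100, 98, 94, 105, 118, 148, 162, 164, 163, 165, 159, 120, 93, 91, 93, 93, 94, 94, 93, 92, 93, 93, 93, 94]
(236, 90) [0.5441 0.0366 0.204 ]
(324, 90) [0.6387 0.0366 0.204 ]
(237, 185) [ 0.5401 -0.0715  0.204 ]
(323, 185) [ 0.6428 -0.0715  0.204 ]
(280, 84) [0.5914 0.0427 0.204 ]
lid [[0.5358, 0.0706, 0.34], [0.539, 0.0687, 0.35]]
lid [[0.6431, 0.073, 0.34], [0.6402, 0.071, 0.35]]
(array([0.62535897, 0.06995358, 0.34036344]), np.float64(0.03089784210227873)) (array([0.53795975, 0.07225024, 0.34252917]), np.float64(0.0025440223937144087))
foot [ 0.59236609 -0.03869258  0.26      ]
```

>>> apply_moves --pt "0 0 0.02 0" --pt "0 0 0.03 0" --pt "0 0 0.03 0" --pt "0 0 0.03 0" --pt "0 0 0.03 0" --pt "0 0 0.025 0" --pt "0 0 0.015 0" --pt "0 0 0 0" --pt "0 0 0 0"

```text
clock: 10.95
eef_pos: [0.5917, -0.0417, 0.168]
eef_rot: [[0.0, 1.0, 0.002], [1.0, -0.0, -0.001], [-0.001, 0.002, -1.0]]
contact_force: [0.1, 0.1, -2.4]
gripper_width: 0.0089
grasp_force: 30.0
```

Run:
```python
from h import *
S=cam("side");t=np.array(sensors.sense()["eef_pos"]);print(t)
im=imaging.capture("side");cv2.imwrite("pics/raw_a4.png",im);b=imaging.capture("scene");cv2.imwrite("pics/raw_b4.png",b)
for x in(-.09,0,.09):print(proj(S,[t+[x,-.037,.064],t+[x,-.037,.084],[t[0]+x,t[1]-.037,.204]]).round(0).tolist(),proj(cam("scene"),[t+[x,.037,.064],[t[0]+x,t[1]+.037,.204]]).round(0).tolist())
o=np.zeros((400,800,3),np.uint8);o[:,:400]=cv2.resize(im[110:230,330:450],(400,400),interpolation=cv2.INTER_CUBIC);o[:,400:]=cv2.resize(b[110:230,270:390],(400,400),interpolation=cv2.INTER_CUBIC);cv2.imwrite("pics/i1.png",o)
```

```text
[ 0.5917459  -0.04168279  0.16800491]
[[345.0, 194.0], [345.0, 188.0], [345.0, 202.0]] [[320.0, 181.0], [320.0, 188.0]]
[[377.0, 189.0], [377.0, 183.0], [376.0, 197.0]] [[303.0, 193.0], [303.0, 200.0]]
[[407.0, 184.0], [408.0, 179.0], [406.0, 192.0]] [[284.0, 206.0], [285.0, 213.0]]
```

View pics/i1.png

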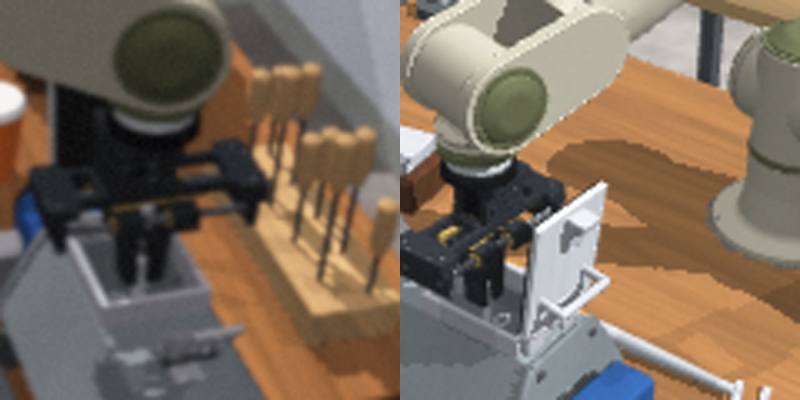

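The pictures show the tree well inside the neck. The gripper body hangs higher above the TCP than stated (blocks at side rows about 170–184), so I can go lower, still clear of the rim.

>>> apply_moves --pt "0 0 0.01 0" --pt "0 0 0.01 0" --pt "0 0 0.01 0" --pt "0 0 0.008 0" --pt "0 0 0.004 0" --pt "0 0 0 0" --pt "0 0 0 0"

```text
clock: 11.92
eef_pos: [0.5915, -0.0416, 0.1252]
eef_rot: [[0.0, 1.0, 0.001], [1.0, -0.0, -0.0], [-0.0, 0.001, -1.0]]
contact_force: [0.3, 0.2, -2.8]
gripper_width: 0.0085
grasp_force: 30.0
```

>>> apply_moves --pt "0 0 0 0" --pt "0 0 0 0" --pt "0 0 0 0" --pt "0 0 0 0" --pt "0 0 -0.01 0" --pt "0 0 -0.03 0" --pt "0 0 -0.05 0" --pt "0 0 -0.05 0" --pt "0 0 -0.06 0" --pt "0 0 -0.06 0" --pt "0 0 -0.01 0" --pt "0 0 0 0" --claw 0.4

```text
clock: 13.42
eef_pos: [0.5913, -0.0415, 0.3947]
eef_rot: [[0.0, 1.0, 0.0], [1.0, -0.0, -0.0], [-0.0, 0.0, -1.0]]
contact_force: [-0.7, -0.4, -0.1]
gripper_width: 0.0264
grasp_force: 0.0
```

>>> apply_moves --pt "0.04 -0.01 0 0" --pt "0.06 -0.011 0 0" --pt "0.06 -0.01 0 0" --pt "0.005 0 0.02 0" --pt "0 0 0.04 0" --pt "0 0 0.038 0" --pt "0 0 0 0" --pt "-0.02 0 0 0" --pt "-0.02 0 0 0" --pt "-0.02 0 0.002 0" --claw 1

```text
clock: 14.68
eef_pos: [0.5606, 0.0618, 0.2959]
eef_rot: [[0.001, 1.0, 0.002], [1.0, -0.001, 0.0], [0.0, 0.002, -1.0]]
contact_force: [0.0, 1.8, 1.7]
gripper_width: 0.0005
grasp_force: 1.3
```

>>> apply_moves --pt "-0.019 0 0.003 0" --pt "-0.019 0 0.003 0" --pt "-0.019 0 0.003 0" --pt "-0.014 0 0.012 0" --pt "-0.015 0 0.013 0" --pt "-0.014 0 0.014 0" --pt "-0.008 0 0.018 0" --pt "-0.007 0 0.018 0" --pt "-0.002 0 0.01 0" --pt "0 0 0.007 0" --pt "0 0 0 0"

```text
clock: 16.05
eef_pos: [0.5602, -0.0534, 0.1936]
eef_rot: [[-0.0, 1.0, -0.0], [1.0, 0.0, 0.0], [0.0, -0.0, -1.0]]
contact_force: [-1.2, 0.5, 0.5]
gripper_width: 0.0005
grasp_force: 0.0
```

>>> apply_moves --pt "0 0 0.002 0" --pt "0 0 0.002 0" --pt "0 0 0 0"

```text
clock: 16.42
eef_pos: [0.5607, -0.0535, 0.1923]
eef_rot: [[-0.0, 1.0, 0.003], [1.0, 0.0, -0.001], [-0.001, 0.003, -1.0]]
contact_force: [-4.5, 0.8, 14.0]
gripper_width: 0.0006
grasp_force: 7.1
```

>>> apply_moves --pt "0 0 -0.03 0" --pt "0 0 -0.05 0" --pt "0 0 -0.06 0" --pt "-0.05 0.015 -0.05 0" --pt "-0.06 0.016 0 0" --pt "-0.06 0 0 0" --pt "-0.03 0 0 0" --pt "0 0 0 0" --pt "0 0 0 0" --claw 0.0

```text
clock: 17.55
eef_pos: [0.5894, -0.2458, 0.3735]
eef_rot: [[-0.001, 1.0, 0.001], [1.0, 0.001, -0.0], [-0.0, 0.001, -1.0]]
contact_force: [0.4, 0.5, 0.0]
gripper_width: 0.0438
grasp_force: 0.0
```

Run:
```python
from h import *
s=sensors.sense();print(s["eef_pos"],s["clock"]);W=cam("wrist")
w=imaging.capture("wrist");a=imaging.capture("side");b=imaging.capture("scene")
for n,i in(("w5",w),("a5",a),("b5",b)):cv2.imwrite(f"pics/raw_{n}.png",i)
np.savez("w5.npz",R=W[2],p=W[3])
hy,hz=.046,.209
print(proj(W,[[.5914,-.188,.279],[.5914,-.142,.198],[.5914,-.082,.226],[.5914,-.19,.271]]).round(0).tolist())
o=np.zeros((600,800,3),np.uint8)
o[:300,:400]=cv2.resize(a[165:240,350:450],(400,300),interpolation=cv2.INTER_CUBIC)
o[:300,400:]=cv2.resize(b[150:225,240:340],(400,300),interpolation=cv2.INTER_CUBIC)
o[300:,:480]=cv2.resize(w[0:200,160:480],(480,300))
cv2.imwrite("pics/j1.png",o)
```

```text
[ 0.58943601 -0.24575518  0.37346461] 17.55
[[321.0, 129.0], [321.0, 76.0], [321.0, -1.0], [321.0, 131.0]]
```

View pics/j1.png

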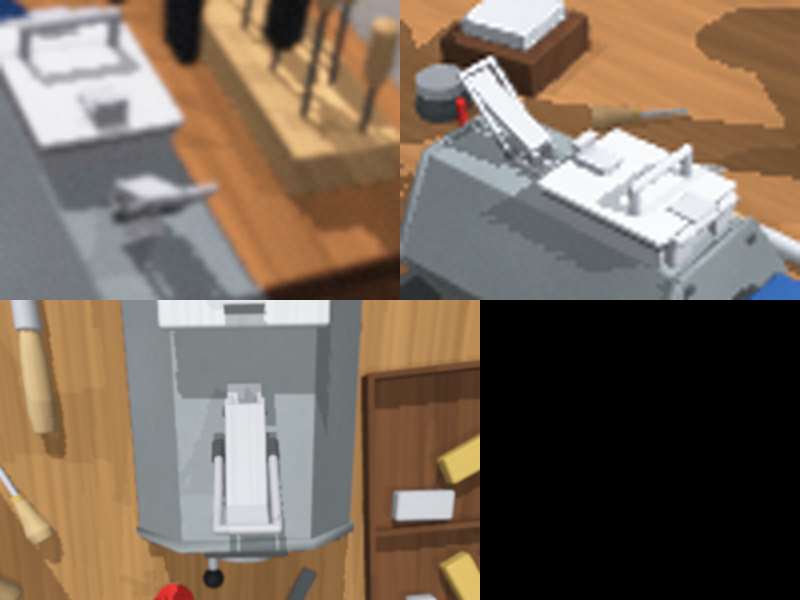

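The lid is closed on the neck and the lever is raised, with the loop folded on it. The loop's bar is at wrist raw (325,152) with ends at 303 and 347; in the scene picture it runs from (255.5,169.5) to (263,165). The keeper is at scene raw (289,188).

Run:
```python
from h import *
z=np.load("w5.npz");W=cam("wrist");W=(W[0],W[1],z["R"],z["p"]);C=cam("scene")
print(two(W,(325.3,152),C,(259.2,167.2)))
for h in(.26,.27,.28):print(onz(W,302.7,152,h).round(4),onz(W,347.3,152,h).round(4))
# model: pivot y=-.142,z=.198
for a in(.65,.75,.85,.95,1.05):
    r=np.radians(212.3)-a;hg=np.array([17.76*np.cos(r),17.76*np.sin(r)]);ph=np.radians(26.6)+2.33-a
    b=hg+81*np.array([np.cos(ph),np.sin(ph)]);P=[.5914,-.142+b[0]/1e3,.198+b[1]/1e3]
    print(a,np.round(P,4),proj(W,[P]).round(1).tolist(),proj(C,[P]).round(1).tolist())
K=[.5914,-.082,.226];print("keeper scene",proj(C,[K,[.5914,-.085,.237]]).round(1).tolist())
g=cv2.cvtColor(cv2.imread("pics/raw_w5.png"),cv2.COLOR_BGR2GRAY);print(g[132:168:1,312:340:5].T)
# lid front edge
print(g[0:30,285:290].mean(1).astype(int))
for v in (14,16,18):print(onz(W,321,v,.215))
g=cv2.cvtColor(cv2.imread("pics/raw_b5.png"),cv2.COLOR_BGR2GRAY);print(g[160:178,248:272])
```

```text
(array([ 0.59402702, -0.20906787,  0.25437699]), np.float64(0.0031348293698914413))
[ 0.5748 -0.2094  0.26  ] [ 0.6147 -0.2093  0.26  ]
[ 0.5754 -0.2079  0.27  ] [ 0.6138 -0.2079  0.27  ]
[ 0.5759 -0.2064  0.28  ] [ 0.6129 -0.2064  0.28  ]
0.65 [ 0.5914 -0.2036  0.2676] [[321.3, 146.7]] [[260.0, 164.2]]
0.75 [ 0.5914 -0.1964  0.2734] [[321.4, 138.9]] [[261.3, 163.5]]
0.85 [ 0.5914 -0.1886  0.2784] [[321.4, 129.9]] [[262.7, 163.0]]
0.95 [ 0.5914 -0.1803  0.2827] [[321.5, 119.7]] [[264.3, 162.8]]
1.05 [ 0.5914 -0.1717  0.2861] [[321.5, 108.4]] [[266.0, 162.7]]
keeper scene [[286.0, 186.2], [285.2, 183.3]]
[[235 236 236 235 230 221 218 218 218 218 219 217 218 218 215 212 211 206
  211 221 222 211 190 159 145 159 170 169 156 153 159 165 169 170 163 137]
 [228 228 228 228 224 218 216 217 217 217 218 217 217 217 215 214 211 204
  212 226 230 220 199 170 144 139 139 132 123 126 133 138 140 138 131 109]
 [231 231 231 231 226 219 216 216 217 218 218 217 217 217 216 213 211 205
  213 227 229 218 197 168 138 128 124 118 113 119 125 128 128 125 119 102]
 [228 228 228 227 223 218 216 216 217 217 
[... 1761 characters left out ...]
65 164 164 160 144 108 100 179 251 243 242 243 244 244 243 240 158
  195 231  78  41  37  40]
 [142 145 142 132 112 109 103  97 100 223 190 247 245 245 245 245 242 241
  198 239 149  54  39  39]
 [111 116 115 111 109 106 104  64  56 123 241 178 243 245 245 245 244 242
  241 205 242  91  50  43]
 [115 115 112 111 112  81  81  79  56  70 206 240 211 244 244 245 245 244
  243 241 228 196 159  94]
 [ 68  72  67  59  56  54  97 105  68  59 112 240 179 211 243 245 245 245
  244 243 242 242 169 109]
 [ 62  61  56  54  57  57  61  82  67  55  87 159 241 130 217 243 244 245
  245 244 242 242 240 124]
 [ 60  63  61  59  59  55  54  80  69  75  86  97 218 170 128 231 244 245
  245 245 244 241 243 172]]
```

>>> apply_moves --pt "0.02 0.005 0 0" --pt "0.018 0 0.02 0" --pt "0 0 0.04 0" --pt "0 0 0.04 0" --pt "0 0 0.03 0" --pt "0 0 0.015 0" --pt "0 0 0 0" --pt "0 0 0 0" --claw -0.45

```text
clock: 18.7
eef_pos: [0.5948, -0.2087, 0.2296]
eef_rot: [[-0.0, 1.0, 0.002], [1.0, 0.0, -0.001], [-0.001, 0.002, -1.0]]
contact_force: [-0.8, 0.6, -0.0]
gripper_width: 0.0636
grasp_force: 0.0
```

>>> apply_moves --pt "0 0 0 0" --pt "0 0 0 0" --pt "0 0 0 0" --pt "0 0 0 0" --claw 1

```text
clock: 19.2
eef_pos: [0.5942, -0.209, 0.2283]
eef_rot: [[0.0, 1.0, 0.0], [1.0, -0.0, -0.0], [-0.0, 0.0, -1.0]]
contact_force: [-0.3, -0.6, 2.1]
gripper_width: 0.0404
grasp_force: 30.0
```

>>> apply_moves --pt "0.01 0 -0.007 0" --pt "0.01 0 -0.006 0" --pt "0.01 0 -0.005 0" --pt "0.012 0 -0.003 0" --pt "0.012 0 -0.002 0" --pt "0.013 0 0 0" --pt "0 0 0 0"

```text
clock: 20.08
eef_pos: [0.5941, -0.1409, 0.2511]
eef_rot: [[-0.001, 1.0, -0.001], [1.0, 0.001, -0.0], [-0.0, -0.001, -1.0]]
contact_force: [-5.5, -0.5, -1.4]
gripper_width: 0.0403
grasp_force: 30.0
```

>>> apply_moves --pt "0.012 0 0.002 0" --pt "0.012 0 0.003 0" --pt "0.011 0 0.005 0" --pt "0.009 0 0.006 0" --pt "0.008 0 0.007 0" --pt "0 0 0 0"

```text
clock: 20.82
eef_pos: [0.5938, -0.0901, 0.2277]
eef_rot: [[0.0, 1.0, -0.002], [1.0, -0.0, -0.001], [-0.001, -0.002, -1.0]]
contact_force: [-6.3, -3.9, -2.5]
gripper_width: 0.0404
grasp_force: 30.0
```

>>> apply_moves --pt "0.006 0 0.005 0" --pt "0.006 0 0.004 0" --pt "0.006 0 0.004 0" --pt "0.002 0 0.005 0" --pt "0 0 0.005 0" --pt "0 0 0 0"

```text
clock: 21.58
eef_pos: [0.5938, -0.0695, 0.2052]
eef_rot: [[0.0, 1.0, -0.001], [1.0, 0.0, 0.001], [0.001, -0.001, -1.0]]
contact_force: [-6.6, 0.8, 1.5]
gripper_width: 0.0404
grasp_force: 30.0
```

>>> apply_moves --pt "0 0 0.003 0" --pt "0 0 0.003 0" --pt "0 0 0 0"

```text
clock: 21.95
eef_pos: [0.5939, -0.0694, 0.1996]
eef_rot: [[-0.0, 1.0, -0.001], [1.0, 0.0, 0.001], [0.001, -0.001, -1.0]]
contact_force: [-7.9, 2.4, 0.8]
gripper_width: 0.0401
grasp_force: 30.0
```

>>> apply_moves --pt "0 0 0.002 0" --pt "-0.004 0 0 0" --pt "-0.004 0 0 0" --pt "-0.003 0 0 0" --pt "0 0 0 0"

```text
clock: 22.58
eef_pos: [0.5942, -0.0779, 0.1989]
eef_rot: [[-0.001, 1.0, 0.001], [1.0, 0.001, 0.005], [0.005, 0.001, -1.0]]
contact_force: [-8.9, 14.6, 10.3]
gripper_width: 0.0399
grasp_force: 30.0
```

>>> apply_moves --pt "0.003 0 -0.001 0" --pt "0 0 0 0"

```text
clock: 22.82
eef_pos: [0.5941, -0.0776, 0.1991]
eef_rot: [[-0.0, 1.0, 0.0], [1.0, 0.0, 0.0], [0.0, 0.0, -1.0]]
contact_force: [-8.0, 1.4, 5.4]
gripper_width: 0.0406
grasp_force: 30.0
```

>>> apply_moves --pt "0 0 0 0" --pt "0 0 0 0" --pt "0 0 0 0" --claw -0.3

```text
clock: 23.2
eef_pos: [0.5947, -0.0779, 0.1982]
eef_rot: [[0.0, 1.0, 0.001], [1.0, -0.0, -0.0], [-0.0, 0.001, -1.0]]
contact_force: [0.1, -0.9, 0.6]
gripper_width: 0.0576
grasp_force: 0.0
```

>>> apply_moves --pt "0 0 -0.02 0" --pt "0 0 -0.03 0" --pt "0 0 -0.05 0" --pt "0 0 -0.05 0" --pt "0 0 0 0"

```text
clock: 23.82
eef_pos: [0.5952, -0.078, 0.3519]
eef_rot: [[-0.0, 1.0, 0.008], [1.0, 0.0, -0.002], [-0.002, 0.008, -1.0]]
contact_force: [0.3, -0.4, -0.5]
gripper_width: 0.0569
grasp_force: 0.0
```

Run:
```python
from h import *
s=sensors.sense();print(s["eef_pos"],s["clock"])
b=imaging.capture("scene");cv2.imwrite("pics/raw_b6.png",b);a=imaging.capture("side");cv2.imwrite("pics/raw_a6.png",a)
C=cam("scene");py,pz=-.140,.198
for al in(1.2,1.4,1.6,1.8):
    ca,sa=np.cos(al),np.sin(al);t=[.5925,py+(-86*ca+12.5*sa)/1e3,pz+(86*sa+12.5*ca)/1e3];print(al,np.round(t,3),proj(C,[t]).round(0).tolist())
print("keeper bar",proj(C,[[.5925-.02,-.078,.226],[.5925+.02,-.078,.226]]).round(1).tolist())
g=cv2.cvtColor(b,cv2.COLOR_BGR2GRAY)
print('\n'.join(''.join(' .:-=+*#%@'[min(9,v//26)] for v in r) for r in g[148:205,245:325]))
```

```text
[ 0.59519647 -0.07797565  0.35192718] 23.825
1.2 [ 0.592 -0.16   0.283] [[268.0, 165.0]]
1.4 [ 0.592 -0.142  0.285] [[272.0, 166.0]]
1.6 [ 0.592 -0.125  0.284] [[276.0, 168.0]]
1.8 [ 0.592 -0.108  0.279] [[279.0, 171.0]]
keeper bar [[290.5, 184.2], [282.6, 189.4]]
+++++********+++++**@@@@@@#:...:..-++++++****+++++++++******++++++++++++++++++++
+++++++**************@@@@@@:......-+*++++++*****+++++++++*****++++++++++++++++++
++++++++**************@@@@@:......-%***+++++++***++++++++++******+++++++++++++++
*+++++++++*************@@@@=......=%*++***+++++++***++++++++++******++++++++++++
***++++++++*+#**********@@@+......-#++=+++++++++++++++++++++++++******++++++++++
*++**++++++**************@@@+:..:.:#=---=++*+++***+++++++++++++++++******++=====
===+++*+++****************@@@%*-:.=%=-----+++*+++****++++++++++++++++*****==---=
=====+++====++*************@@@%#+++------:+++++*++++***+++++++++++++++++*=====--
========::-=====+***********@%####-----:::=++++++++++++**++++++++++++++==-======
--=====-::-=========+*******####+-----::::=++++++++++++++***++++++++++=------===
==-===-::::-===========++
[... 3081 characters left out ...]
=+#@@@@@@@@@@@@@@@@@@%###@@%@@@@@@@@@@@@@@@@@@@@@@@*
===================+*****+====++#@@@@@@@@@@@@@@@%###+#%%@@@@@@@@@@@@@@@@@@@@@%#*
=====================+**+=====--=+*@@@@@@@@@@@######=*#@@@@@@@@@@@%@@@@@@@@@%@%*
================================--=+*@@@@@@@@%####@@+*#@@@@@@@@@@%@@@@@@@@@#@@@#
====================-----=========--=+*@@@@@%#####@@**#@@@@@@@@@@@@@@@@@@@*@@@%+
===================--------=========--=+*@@@@#######*+#@@@@@@@%@@@@@@@@@@%%@@#*+
=================------------=========--=+*@@@@@####++#%@@@@@%*%@@@@@@@@%%#%##*+
===============----------------=========--=+*@@@@@@#*+#%@@@@@@@%*%@@@@@%%@%*##%#
===================--------------=========--=+*@@@@@@@@@@@@@@@@@@**%@@%%@%*####*
```

The lever stands at about 1.0 rad and the loop lies over to the keeper. Now press the lever over.

>>> apply_moves --pt "-0.03 -0.003 0 0" --pt "-0.025 0 0 0" --pt "0 0 0.04 0" --pt "0 0 0.04 0" --pt "0 0 0.027 0" --pt "0 0 0 0" --pt "-0.01 0 0 0" --pt "-0.01 0 0 0" --pt "0 0 0 0" --claw 1

```text
clock: 25.05
eef_pos: [0.5913, -0.1539, 0.2416]
eef_rot: [[0.001, 1.0, 0.001], [1.0, -0.001, -0.0], [-0.0, 0.001, -1.0]]
contact_force: [0.2, -0.1, -0.3]
gripper_width: 0.0007
grasp_force: 0.0
```

>>> apply_moves --pt "-0.01 0 0.004 0" --pt "-0.011 0 0.006 0" --pt "-0.008 0 0.007 0" --pt "-0.007 0 0.008 0" --pt "-0.005 0 0.008 0" --pt "-0.004 0 0.008 0" --pt "0 0 0 0"

```text
clock: 25.92
eef_pos: [0.5909, -0.1981, 0.1992]
eef_rot: [[0.0, 1.0, -0.001], [1.0, -0.0, 0.0], [0.0, -0.001, -1.0]]
contact_force: [0.9, 0.2, 0.5]
gripper_width: 0.0002
grasp_force: 0.0
```

>>> apply_moves --pt "-0.002 0 0.004 0" --pt "-0.001 0 0.004 0" --pt "0 0 0.004 0" --pt "0 0 0 0"

```text
clock: 26.42
eef_pos: [0.5911, -0.2007, 0.1876]
eef_rot: [[0.0, 1.0, -0.001], [1.0, -0.0, 0.0], [0.0, -0.001, -1.0]]
contact_force: [0.5, -0.2, 0.6]
gripper_width: 0.0005
grasp_force: 0.0
```

>>> apply_moves --pt "0 0 0.002 0" --pt "0 0 0.002 0" --pt "0 0 0 0"

```text
clock: 26.8
eef_pos: [0.5915, -0.2009, 0.1859]
eef_rot: [[-0.0, 1.0, 0.002], [1.0, 0.0, -0.001], [-0.001, 0.002, -1.0]]
contact_force: [-3.6, 1.8, 9.8]
gripper_width: 0.0001
grasp_force: 5.0
```

>>> apply_moves --pt "0 0 -0.02 0" --pt "0 0 -0.05 0" --pt "0 0 -0.06 0" --pt "0 0 -0.06 0" --pt "-0.03 0 0 0" --pt "-0.03 0 0 0" --pt "0 0 0 0" --pt "0 0 0 0"

```text
clock: 27.8
eef_pos: [0.5914, -0.2601, 0.3741]
eef_rot: [[-0.0, 1.0, 0.0], [1.0, 0.0, 0.0], [0.0, 0.0, -1.0]]
contact_force: [0.4, 0.4, -0.7]
gripper_width: 0.0001
grasp_force: 0.0
```

Run:
```python
from h import *
s=sensors.sense();print(s["eef_pos"],s["clock"])
b=imaging.capture("scene");cv2.imwrite("pics/raw_b7.png",b);w=imaging.capture("wrist");W=cam("wrist")
C=cam("scene");py,pz=-.140,.198
f=lambda al,c:proj(c,[[.592,py+(-86*np.cos(al)+12.5*np.sin(al))/1e3,pz+(86*np.sin(al)+12.5*np.cos(al))/1e3]]).round(0).tolist()
for al in(0,.3,.6):print(al,f(al,C),f(al,W))
print("bar on keeper",proj(C,[[.572,-.079,.226],[.612,-.079,.226]]).round(1).tolist(),proj(W,[[.572,-.079,.226],[.612,-.079,.226],[.592,-.155,.189]]).round(1).tolist())
A=lambda g:print('\n'.join(''.join(' .:-=+*#%@'[min(9,v//26)] for v in r) for r in g))
A(cv2.cvtColor(b,cv2.COLOR_BGR2GRAY)[160:208,240:305]);print()
g=cv2.cvtColor(w,cv2.COLOR_BGR2GRAY);A(cv2.resize(g[0:200,240:400],(80,67),interpolation=cv2.INTER_AREA))
```

```text
[ 0.59135234 -0.26011382  0.37411348] 27.8
0 [[257.0, 176.0]] [[320.0, 147.0]]
0.3 [[258.0, 171.0]] [[320.0, 143.0]]
0.6 [[260.0, 167.0]] [[320.0, 129.0]]
bar on keeper [[290.4, 184.0], [282.5, 189.2]] [[296.4, -24.2], [343.3, -24.1], [319.7, 75.8]]
-=*****===..::--------:-=======##%=-----:::::::-+++++***+++++++++
--=**=====.....::---------:-===##=-----::::::::-++++++****+++++++
---+======:........::--------:-+-----::::::::::=+++++*******+++++
------====:...........:::-----------:::::::::-++++++++*********++
--------==:..............:::-------:::::::::-+++++++++++*********
----------:..................::---:::::::::-++++***++++++++******
----+--++***++-.................::::::::::-+++++*****++++++++****
-----+*********-................:::::::::-++++++++******+++++++**
----+***********:................:::::::-++++*++++++*****++++++++
---=************:................::::::-+++++**+++++++****+++++++
----***********==+-::............:::::=++++++++*++++++++++++*++++
----=+*******+=-+++++-::.........:::-++++*****++***+++++++***++++
----===+++++==--=++**++++-:......:::++++********+++**+++++
[... 7045 characters left out ...]
.... .==------------------------:-------=======+++=+
+++++++++++++++=----=--=---.......==-----------------------:-----=--=======+++=+
+++++++++++++++====----=----:...:-==----------------------:-----==-========+++++
+++++++++++++=====-::-------------==----------------------------==-========+++++
+++++++++++==---=-:::::----------===----=----------------------===-=======++++++
+++++++++++=-----:::::::---------===----=---------------:-----====-=======++++++
++++++++++=:--:--:::::::---------===----=--------------:------====-========++++=
+++++++++++=--:::--:::::---------===----=-------------:------=====-=======-=+++=
++++++++=-==--:::--::::----------===------------------:-----======-========++++=
```

>>> apply_moves --pt "0.05 0 0 0" --pt "0.05 0 0 0" --pt "0.02 0 0 0" --pt "0 0 0 0" --pt "0 0 0 0"

```text
clock: 28.52
eef_pos: [0.5913, -0.142, 0.3737]
eef_rot: [[0.001, 1.0, -0.0], [1.0, -0.001, -0.0], [-0.0, -0.0, -1.0]]
contact_force: [-0.1, -0.2, 0.4]
gripper_width: 0.0006
grasp_force: 0.0
```

Run:
```python
from h import *
s=sensors.sense();print(s["eef_pos"],s["clock"])
w=imaging.capture("wrist");cv2.imwrite("pics/raw_w8.png",w);W=cam("wrist")
print(proj(W,[[.592,-.079,.226],[.592,-.082,.237],[.592,-.05,.223],[.592,-.0955,.215]]).round(1).tolist())
g=cv2.cvtColor(w,cv2.COLOR_BGR2GRAY)[70:200,280:360]
g=cv2.createCLAHE(4,(2,2)).apply(g)
print('\n'.join(''.join(' .:-=+*#%@'[min(9,v//26)] for v in r) for r in g[::2]))
```

```text
[ 0.59128172 -0.14197941  0.37371502] 28.525
[[319.9, 119.1], [319.9, 123.0], [319.8, 87.3], [319.9, 135.3]]
@%%%%%%+========================================================================
@%%%%%@@%%%##%%%%%%%%%%%%%%%%@%%%%%%%#####%%%%%%%%%%%%%%%%%%%%%%%###%%%%##%%###%
@%%%%%%@@@@%%%@%%%%%%%%%%%%@@@@%@@@%%%%%%%%%%%%@%%@@@@%@@@@%%%%%%%%%%%%%%%%%%%%%
@%%%%%%@@@@%%%%%%%%%%%%%%%@@@@@%%@@%%%%%%%%%%%%%%%@@@%%%%@@%%%%%%%%%%%%%%%%%%%%%
@@%%%%%@@@@%%%%%%%%%%%%%%%%%@@@%%@@%%%%%%%%%%%%%%%@@@@%%%%@%%%%%%%%%%%%%%%%%%%%%
@@%%%%%@@@@%%%%@%%%%%%%%%%%%@@@%%@@%%%%%%%%%%%%%%%@@@%%%%%@%%%%%%%%%%%%%%%%%%%%%
@@%%%%%%@@@%%%%@%%%%%%%%%%%%@@@%%@@%%%%%%%%%%%%%%%%@@%%%%%@%%%%%%%%%%%%%%%%%%%%%
%%%%#%%%@%@%%%%@%%%%%%%%%%%%@@@%%@@%%%%##%%%%%%%%%%@@%%@%%%%%%%%%%%%%%%%%%%%%%%%
###**%%@@%@%%%%@%%%%%%%%%%%@@@@%%@%%%####%%%%%%%%%%@@%%%%%%%%%%%%%%%%%%%%%%%%%%%
###**#%@@%%%%%%@%%%%%%%%%%%%%%%%%%#****++*******#%%%@%%%%%%%%%%%%%%%%%%%%%%%%%%%
###***%@@%@%%%%@%%%%%%%#***++**********************++%%%%%%%%%%%%%%%%%%%%%%%%%%%
###***####%%%%%%%%%%%%%%#*+++**********************+=#%%%%%%%%%%%%%%%%%%%%%%%%%%
###*****#*#%%%%@%%%
[... 3573 characters left out ...]
.=%@%%%%%%@@@@%%%%@@%%%@%= .......=*####************
********##########***+-...   =%@%%%%%%@%%@%%%%@%%%%@%=......:-=*####************
*#*****###########**+++:.....=%@%%%%%%%%%@%%%%@%%%%@%=.:::::--=*##**************
*###***#########*###**=:.....=%@%%%%%%%%%@%%%%@%%%%@%=......:=+*#***************
+##******#######***##*+=:....=%@%%%%%%@%%@%%%%@%%%%@%=::::::-=*#****************
+#####*##*###########**+=:::.=%@%%%%%%@%%@%%%%@%%%%@%+:------=*#****************
+*#############*#####**+=:-::=%@%%%%%%@%%%%%%%@%%%%@%+--=====*##****************
+*###########*#*###**++++++++*%@%%%%%%%%%%%%%%@%%%%@%+-=*****###****************
+*###########*#*###**++++++++*%@%%%%%%%%%%%%%%@%%%%@%+-=************************
```

```bash
python3 -c "
from h import *
print(order.hand_in())"
```

```text
the job is handed in; nothing more can be done
None
```

I handed the job in at about 28.5 s: the tall tree was let go upright about 20 mm above the drum floor, clear of the rim; I didn't look inside afterwards. The lid is closed, the loop is hooked behind the keeper's post and the lever is flat. A first grip closed on top of the stem and tilted the tree, which righted itself, and the second grip held.

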